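# Hold the test kiln's lid at its balance point for fitting a lid stay

### The job

I am about to fit a lid stay to the little bench-top test kiln: with the kiln still shut, first pull the top drawer of the small parts cabinet right out to its stop, so that I can reach the stay and screws in it, and leave it out. Then take the kiln lid by the wooden grip on its front edge, swing it up gently to its over-centre balance point (somewhat short of upright, where the thick lid would fall neither shut nor back) and hold it still there: finish while still gripping it, do not let go. Leave the bowl, the mug of brushes and the spatula where they are.

Things in the scene. Friction and masses are not known exactly. Their poses are not given: they have to be found in the camera images.
- kiln: Steel-cased bench test kiln (fixed), 165 deep x 220 wide, rim 135 high, 180 with lid. Origin on the table below the middle of the hinge line (rear edge); x to the rear, y along the hinge, z up; case spans x -165 to 0, y -110 to 110. Left or right of the robot's centre line, turned up to 0.2 rad (x roughly away from the robot).
- kiln_hinge (a point): Middle of the lid's hinge line, at the rear edge of the kiln's rim, 135 above the table; axes as those of kiln, the hinge line runs along y.
- kiln_lid (a joint): Lid angle, rad: 0 shut, growing as the front edge swings up and back; 1.57 = slab upright, back stop 1.9. Brick slab 165 deep x 220 wide x 45 thick, hinged at its lower rear edge, 0.6 to 0.95 kg. Shut, its centre of mass lies 84 in front of the hinge line and 23 above it, so it balances at 1.304 rad; below that it falls shut, above it falls back. Hinge nearly free (friction 0.02 N m).
- kiln_lid_grip (a point): Centre of the lid's wooden grip: cylinder 26 in diameter, 34 long, along y (hinge direction), on a 12 mm stem at the middle of the lid's front edge. Shut: 210 in front of the hinge line (45 off the slab) and 22 above it, 157 above the table. Axes turn with the lid; shut, as kiln. Pinched on its flat ends it pivots between fingers that point down all the way.
- parts_cabinet: Small wooden two-drawer cabinet (fixed), 170 deep x 200 wide x 160 high. Origin under its centre on the table; its drawer fronts face its -x, y to its left seen from behind the robot, z up. It stands on the other side of the robot's centre line from the kiln, turned by up to 0.2 rad.
- parts_cabinet_drawer0 (a joint): Opening of the cabinet's top drawer in m along the cabinet's -x: 0 shut, 0.1096 at its stop. It may start open by up to 0.02. Sliding friction about 1 N.
- parts_cabinet_drawer0_handle (a point): Middle of the bar handle of the top drawer: a horizontal steel bar 11 thick and about 100 long, parallel to the cabinet's front, 35 out from it (120 in front of the cabinet's origin when the drawer is shut), 122 above the table and 38 below the cabinet's top. Can be pinched from above, front to back; there is 29 clear between bar and drawer front.
- clay_bowl: Grey clay bowl, 110 across, 50 high, on the left of the table; origin under its centre. To be left alone.
- brush_mug: White mug, 76 across, 90 high, with three brushes standing in it up to 165 high, on the right; origin under its centre. To be left alone.
- wood_spatula: Flat wooden spatula lying crosswise on the table between the robot and the kiln and cabinet, about 235 long, 10 thick; origin under its middle. To be left alone.

How it is judged:
On the way:
1. the top drawer is pulled out to its stop (within 5 mm) while the kiln lid is still shut (value of joint parts_cabinet_drawer0 above 0.1046 m and value of joint kiln_lid below 0.1 rad), for 0.2 s.
At the end, for the whole second after the job is handed in: The kiln lid stands still within 0.07 rad of its balance angle of 1.304 rad, held by the fingers at its wooden grip (touching with over 1 N); the top drawer is still out to within 10 mm of its stop; bowl, mug and spatula are within 40 mm of where they stood (value of joint kiln_lid between 1.234 and 1.374 rad and velocity of joint kiln_lid between -0.1 and 0.1 rad/s and contact force between the fingers and kiln_lid above 1 N and distance between the grasp point and kiln_lid_grip below 0.04 m and value of joint parts_cabinet_drawer0 above 0.0996 m and distance of each of clay_bowl, brush_mug, wood_spatula from where it was at the start of the episode below 0.04 m); the arm keeps its last pose, push and grip.
It fails at once if the lid is flung or dropped (faster than 2 rad/s) (velocity of joint kiln_lid above 2 rad/s or velocity of joint kiln_lid below -2 rad/s).
It fails at once if the lid falls over backwards (past 1.65 rad) (value of joint kiln_lid above 1.65 rad).
It fails at once if the bowl, mug or spatula is pushed away by more than 40 mm (distance of any of clay_bowl, brush_mug, wood_spatula from where it was at the start of the episode above 0.04 m).
It also fails if it takes over 69 s, if anything falls off the work surface, if the arm or the gripper's body presses on something with over 40 N, if the wrist force passes 120 N, or if a joint passes its speed limit or range.

### The arm

A 6-joint arm with a two-finger parallel gripper is mounted at the origin on the work surface. World frame = base frame: x ahead of the robot, y to its left, z up, the work surface at z = 0. Lengths are in m, angles in rad, forces in N, time in s.
With the tool pointing down it reaches from about 0.25 to 0.775 m from the base axis. Payload 4 kg.
Tool frame: the origin (TCP) lies midway between the tips of the shut fingers; the grasp point (between the pads) lies 19 mm behind it; z points along the fingers, y is the line along which they close (so a half turn about z gives the same grasp; the last joint's range is limited). The gripper opens to 85 mm and grips with 20 to 120 N. Pads are 22 mm wide; open, the fingers measure 114 mm over their backs; the gripper's body (76 mm by 85 mm) begins 54 mm behind the grasp point. The pads swing forward as they close: fully open they stand 13 mm farther back than shut.
Start: joints at [1.15, 0.087, 1.371, -0, 1.684, -0.103], TCP at [0.172, 0.522, 0.231] pointing down, gripper open.
Joint ranges: [-3.1, 3.1], [-0.76, 2.03], [0.27, 2.55], [-1.08, 4.22], [0.17, 2.65], [-2.57, 2.57]. Speed limits (rad/s): [2.79, 2.79, 3.14, 3.14, 3.14, 3.14].

### API

Orientations are given as a rotation vector (axis times angle).
In Python, from plant import monitor, read_camera, workorder gives the robot as it stands.
- The arm moves only by the shell command python3 -m crank 'ROWS' [FORCE]. ROWS is a JSON object of lists of equal length, an entry for each row: "jaw": the opening, from -1 (shut) to 1 (fully open); "xyz": the shift along the tool's x, y, z in m, a list of three; "angular": the turn, a rotation vector about the tool's x, y, z in rad, a list of three. In form: {"jaw": [jaw, ...], "xyz": [[dx, dy, dz], ...], "angular": [[wx, wy, wz], ...]}. A call has 1 to 12 rows; each row is the pose to reach, as a shift and turn from the pose commanded when the call began, along the tool's axes at that moment; what a row does not reach only later rows make up. A row lasts 1/12 s, in which the tool goes at most 41.7 mm and 7.16 degrees, less where a joint would pass 70% of its speed; a pose out of reach is approached as far as the arm can. A call with a gripper value outside its range is refused whole. The fingers move at their own pace and stop on an object; FORCE is the grip in N (left out, the last holds). Time passes only in rows, so rows that repeat a pose let the fingers close. It gives the time, the measured TCP pose, the force, the opening and the grip force at its end, in the units of the state.
- monitor.read_state(): the state, without advancing time (a new reading comes with each control period).
- read_camera(name): name is "scene" or "top" or "wrist"; returns a dict with "color" (420x560x3 uint8, red, green, blue), "fx", "fy", "cx", "cy" (pixels), "world_from_camera" (4x4, takes a point from camera to world coordinates). Camera axes: x right, y down, z forward; pixel columns grow to the right and rows downward; lengths in m; the calibration is good to about 2 mm. The wrist camera is an equidistant fisheye: a pixel r from the principal point sees the ray r / f radians off the axis. A picture is of the moment at which its call begins. There is no depth.
- workorder.close_job(): hands the job in; it is judged then, once.
The state is a dict: "clock": time; "q": joint angles; "joint_velocities": joint speeds; "joint_efforts": joint torques, N m; "ee_pos": TCP position; "ee_rot": TCP orientation; "force": force on the tool from outside, world axes, zero at the start; "moment": the same for the moment, N m; "width": finger opening in m; "grip_force": force on a finger pad.
Only numpy, scipy, OpenCV 4.12 (cv2) and the standard library are available. Lean on these libraries where they do the work, as an engineer would, in place of code of your own. Each camera call takes 0.05 s, during which the arm holds its last target. There are 200 camera calls.

## Working session

There is one attempt and no reset: what is moved stays moved. The work goes in short steps, Python scripts to look and compute and a shell command to move; the robot and the scene stay as the last step left them, time stands still between calls to the robot, and variables do not carry over. Pictures are saved under pics/ and viewed, at most 10 in all, crops included, and the job is handed in when it is done.

```bash
ls; mkdir -p pics
python3 - <<'E'
from plant import monitor, read_camera
import cv2,numpy as np
s=monitor.read_state();print({k:np.round(v,3).tolist() for k,v in s.items()})
for n in("top","scene"):
    c=read_camera(n);cv2.imwrite(f"pics/{n}0.png",c["color"][...,::-1]);print(n,c["fx"],c["cx"],c["cy"],np.round(c["world_from_camera"],3).tolist())
E
```

```text
pics
{'clock': 0.0, 'q': [1.15, 0.088, 1.372, -0.0, 1.684, -0.103], 'joint_velocities': [-0.001, -0.001, 0.001, -0.002, 0.0, -0.0], 'joint_efforts': [-0.001, -35.188, -31.326, -0.0, 0.011, -0.0], 'ee_pos': [0.172, 0.522, 0.23], 'ee_rot': [-0.497, -3.101, 0.003], 'force': [-0.22, -0.03, -0.647], 'moment': [-0.052, -0.018, -0.003], 'grip_force': 0.0, 'width': 0.085}
top 446.9572740508079 277.81667813985956 216.19576133345507 [[0.017, -0.996, 0.091, 0.427], [-1.0, -0.018, -0.006, 0.013], [0.008, -0.09, -0.996, 1.406], [0.0, 0.0, 0.0, 1.0]]
scene 414.8951972048547 281.5118245087333 206.65139290918646 [[-0.339, 0.681, -0.649, 1.423], [0.941, 0.258, -0.221, 0.328], [0.017, -0.685, -0.728, 1.107], [0.0, 0.0, 0.0, 1.0]]
```

View pics/top0.png

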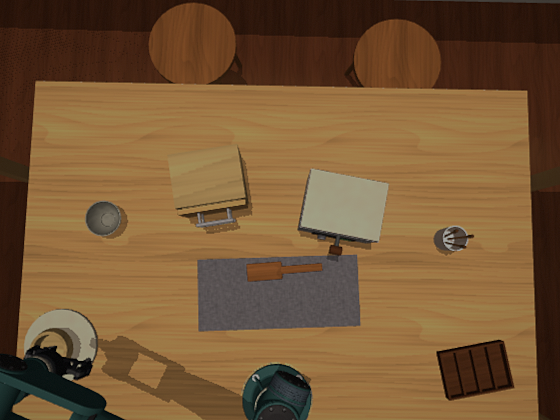

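View pics/scene0.png

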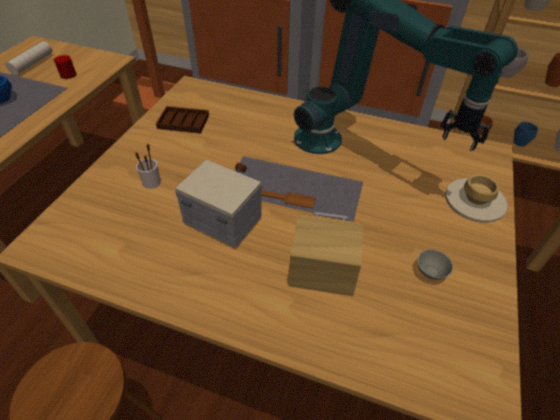

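The top view shows the cabinet at left with its handle bar at about (197–235, 222). The kiln is at right with its grip near (336, 250), and the spatula lies at (247–322, 270). I'll enlarge the top view for pixel accuracy.

```bash
cat > h.py <<'E'
from plant import monitor, read_camera
import cv2,numpy as np
from scipy.spatial.transform import Rotation as R
def ray(c,u,v):
    M=np.array(c["world_from_camera"]);d=np.array([(u-c["cx"])/c["fx"],(v-c["cy"])/c["fy"],1])
    if c.get("fish"):
        a=d[:2];r=np.hypot(*a);d=np.r_[a/r*np.sin(r),np.cos(r)]
    return M[:3,3],M[:3,:3]@d
def onz(c,u,v,z):
    o,d=ray(c,u,v);return o+d*(z-o[2])/d[2]
E
python3 - <<'E'
from h import *
c=read_camera("top");im=c["color"][...,::-1]
cv2.imwrite("pics/crop1.png",cv2.resize(im[135:275,155:400],None,fx=3.2,fy=3.2,interpolation=cv2.INTER_CUBIC))
E
```

```text
(no output)
```

View pics/crop1.png

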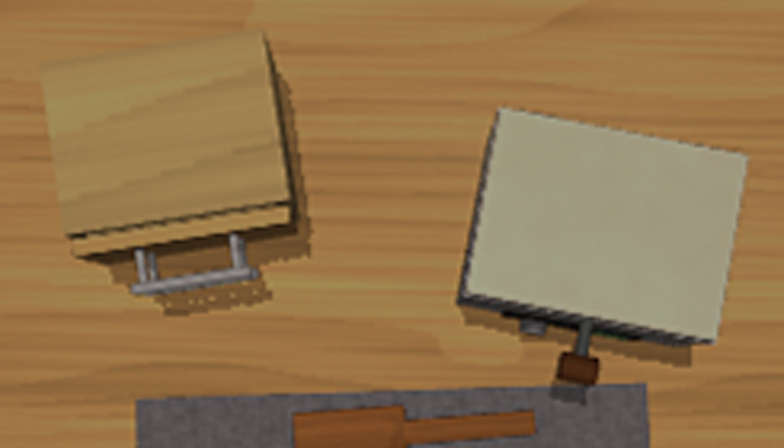

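The crop shows the cabinet top corners at (42,67), (263,33), (291,203), (70,237), the bar at (132,289)–(258,272), the lid corners at (499,108), (747,156), (714,341), (462,297), and the grip at (578,368). The drawer is slightly open.

Run:
```python
from h import *
c=read_camera("top")
f=lambda X,Y,z:onz(c,155+X/3.2,135+Y/3.2,z)[:2]
C=np.array([f(*p,.16) for p in[(42,67),(263,33),(291,203),(70,237)]])
L=np.array([f(*p,.18) for p in[(499,108),(747,156),(714,341),(462,297)]])
H=np.array([f(*p,.124) for p in[(132,289),(258,272)]])
G=f(578,368,.163)
n=np.linalg.norm
yaw=lambda d:np.arctan2(-d[0],d[1])
for nm,A in(("cab",C),("lid",L)):
    print(nm,A.mean(0).round(3),"sides",n(A-np.roll(A,-1,0),axis=1).round(3),"yaw",round(yaw(A[0]-A[1]+A[3]-A[2]),3))
print("handle",H.mean(0).round(3),n(H[0]-H[1]).round(3),yaw(H[0]-H[1]).round(3),"grip",G.round(3))
a=yaw(C[0]-C[1]+C[3]-C[2]);print("drawer open",((C.mean(0)-H.mean(0))@[np.cos(a),np.sin(a)]-.12).round(3),"lat",((C.mean(0)-H.mean(0))@[-np.sin(a),np.cos(a)]).round(3))
a=yaw(L[0]-L[1]+L[3]-L[2]);x=np.array([np.cos(a),np.sin(a)])
print("hinge from lid",(L.mean(0)+.0825*x).round(3),"from grip",(G+.21*x).round(3))
```

```text
cab [0.648 0.206] sides [0.197 0.154 0.195 0.154] yaw 0.174
lid [ 0.572 -0.178] sides [0.219 0.164 0.219 0.168] yaw -0.165
handle [0.522 0.182] 0.114 0.153 grip [ 0.449 -0.157]
drawer open 0.008 lat 0.002
hinge from lid [ 0.654 -0.192] from grip [ 0.656 -0.192]
```

Sizes match (lid 219x165, cabinet 197 wide, grip and lid agree on the hinge to 2 mm). Now I'll work out the handle approach.

```bash
cat >> h.py <<'E'
def down(ang):  # tool z down, tool y at heading ang
    y=np.array([np.cos(ang),np.sin(ang),0]);z=np.array([0,0,-1.]);return np.c_[np.cross(y,z),y,z]
def go(p,Rt):
    s=monitor.read_state();R0=R.from_rotvec(s["ee_rot"]).as_matrix()
    print("xyz",(R0.T@(np.array(p)-s["ee_pos"])).round(4).tolist(),"ang",R.from_matrix(R0.T@Rt).as_rotvec().round(4).tolist(),"q",np.round(s["q"],2).tolist())
E
python3 - <<'E'
from h import *
print(R.from_rotvec(monitor.read_state()["ee_rot"]).as_matrix().round(2).tolist())
for k in(0,np.pi):go([.522,.182,.23],down(.168+k))
E
```

```text
[[-0.95, 0.31, -0.0], [0.31, 0.95, -0.0], [0.0, -0.0, -1.0]]
xyz [-0.439, -0.2137, 0.0008] ang [-0.0013, 0.0006, 1.085] q [1.15, 0.09, 1.37, -0.0, 1.68, -0.1]
xyz [-0.439, -0.2137, 0.0008] ang [-0.0007, -0.0015, -2.0566] q [1.15, 0.09, 1.37, -0.0, 1.68, -0.1]
```

```bash
python3 -m crank '{"jaw":[0,-0.3,-0.3,-0.3,-0.3,-0.3,-0.3,-0.3,-0.3,-0.3,-0.3,-0.3],"xyz":[[-0.015,-0.007,0],[-0.05,-0.024,0],[-0.085,-0.041,0],[-0.12,-0.058,0],[-0.155,-0.075,0],[-0.19,-0.092,0],[-0.225,-0.11,0],[-0.26,-0.127,0],[-0.295,-0.144,0],[-0.33,-0.161,0],[-0.365,-0.178,0],[-0.4,-0.195,0]],"angular":[[0,0,0.09],[0,0,0.18],[0,0,0.27],[0,0,0.36],[0,0,0.45],[0,0,0.54],[0,0,0.63],[0,0,0.72],[0,0,0.81],[0,0,0.9],[0,0,0.99],[0,0,1.085]]}' 60
python3 - <<'E'
from h import *
go([.522,.182,.20],down(.168))
E
```

```text
clock: 1.2
ee_pos: [0.4919, 0.2106, 0.2312]
ee_rot: [-2.033, -2.395, -0.0]
force: [0.6, 1.1, -0.2]
width: 0.0297
grip_force: 0.0
xyz [-0.0331, 0.0251, 0.0312] ang [-0.0, -0.0002, -0.0047] q [0.3, 0.05, 1.41, 0.0, 1.68, 0.14]
```

```bash
python3 -m crank '{"jaw":[-0.35,-0.35,-0.35,-0.35],"xyz":[[-0.015,0.012,0.015],[-0.033,0.025,0.03],[-0.033,0.025,0.03],[-0.033,0.025,0.03]],"angular":[[0,0,0],[0,0,0],[0,0,0],[0,0,0]]}'
python3 - <<'E'
from h import *
c=read_camera("wrist");cv2.imwrite("pics/w1.png",c["color"][...,::-1]);print(c["fx"],c["cx"],c["cy"],np.round(c["world_from_camera"],3).tolist())
c=read_camera("top");im=c["color"][...,::-1]
E
```

```text
clock: 1.53
ee_pos: [0.5207, 0.1829, 0.1995]
ee_rot: [-2.028, -2.396, 0.004]
force: [-0.5, 1.3, 0.4]
width: 0.0276
grip_force: 0.0
325.19226210127806 275.6997528739301 214.32482188037997 [[0.986, 0.16, 0.041, 0.511], [0.165, -0.948, -0.272, 0.252], [-0.005, 0.275, -0.962, 0.342], [0.0, 0.0, 0.0, 1.0]]
```

View pics/w1.png

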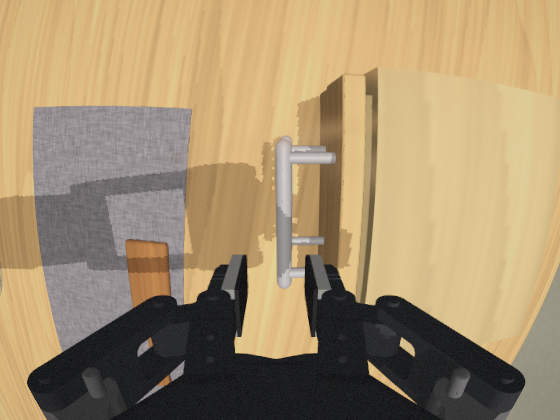

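The wrist view shows the bar running from (284,140) to (285,283), with the fingers at x≈245 and 308 on either side. The bar's near end is just visible, so I'll measure its centre.

Run:
```python
from h import *
c=read_camera("wrist");c["fish"]=1
a=onz(c,284,140,.123);b=onz(c,285,283,.123)
print(a.round(4),b.round(4),np.linalg.norm(a-b),np.arctan2(-(a-b)[0],(a-b)[1]))
m=(a+b)/2;print(m)
go([m[0],m[1],.107],down(.168))
```

```text
[0.5171 0.2436 0.123 ] [0.5365 0.1385 0.123 ] 0.10686658509272529 0.1821692608885871
[0.52681871 0.19109302 0.123     ]
xyz [0.0051, 0.0068, 0.0953] ang [0.0013, -0.0006, 0.0012] q [0.24, 0.1, 1.41, 0.0, 1.63, 0.07]
```

```bash
python3 -m crank '{"jaw":[-0.38,-0.38,-0.38,-0.38,-0.38,-0.38,-0.38],"xyz":[[0.003,0.006,0.01],[0.005,0.006,0.03],[0.005,0.006,0.05],[0.005,0.006,0.065],[0.005,0.006,0.08],[0.005,0.006,0.09],[0.005,0.006,0.094]],"angular":[[0,0,0],[0,0,0],[0,0,0],[0,0,0],[0,0,0],[0,0,0],[0,0,0]]}'
python3 -m crank '{"jaw":[-1,-1,-1,-1,-1],"xyz":[[0,0,0],[0,0,0],[0,0,0],[0,0,0],[0,0,0]],"angular":[[0,0,0],[0,0,0],[0,0,0],[0,0,0],[0,0,0]]}' 60
```

```text
clock: 2.27
ee_pos: [0.5249, 0.1905, 0.1054]
ee_rot: [-2.024, -2.4, 0.003]
force: [-2.5, -0.0, 5.9]
width: 0.0258
grip_force: 3.7
clock: 2.68
ee_pos: [0.5261, 0.1904, 0.1074]
ee_rot: [-2.026, -2.4, -0.001]
force: [0.1, 3.1, -4.3]
width: 0.0087
grip_force: 58.4
```

```bash
python3 -m crank '{"jaw":[-1,-1,-1,-1,-1,-1,-1,-1,-1,-1,-1,-1],"xyz":[[0,-0.004,0],[0,-0.012,0],[0,-0.022,0],[0,-0.032,0],[0,-0.042,0],[0,-0.052,0],[0,-0.062,0],[0,-0.07,0],[0,-0.077,0],[0,-0.082,0],[0,-0.085,0],[0,-0.085,0]],"angular":[[0,0,0],[0,0,0],[0,0,0],[0,0,0],[0,0,0],[0,0,0],[0,0,0],[0,0,0],[0,0,0],[0,0,0],[0,0,0],[0,0,0]]}'
python3 -m crank '{"jaw":[-1,-1,-1,-1,-1,-1],"xyz":[[0,-0.003,0],[0,-0.006,0],[0,-0.009,0],[0,-0.011,0],[0,-0.013,0],[0,-0.013,0]],"angular":[[0,0,0],[0,0,0],[0,0,0],[0,0,0],[0,0,0],[0,0,0]]}'
```

```text
clock: 3.68
ee_pos: [0.4415, 0.1751, 0.1074]
ee_rot: [-2.027, -2.4, 0.002]
force: [-1.6, 0.3, -1.7]
width: 0.0087
grip_force: 58.9
clock: 4.18
ee_pos: [0.4292, 0.173, 0.1074]
ee_rot: [2.027, 2.4, -0.001]
force: [0.0, -2.8, -2.9]
width: 0.0085
grip_force: 58.9
```

```bash
python3 -m crank '{"jaw":[-1,-1,-1,-1],"xyz":[[0,-0.002,0],[0,-0.004,0],[0,-0.005,0],[0,-0.005,0]],"angular":[[0,0,0],[0,0,0],[0,0,0],[0,0,0]]}'
python3 -m crank '{"jaw":[-1,-1,-1,-1],"xyz":[[0,-0.001,0],[0,-0.003,0],[0,-0.004,0],[0,-0.004,0]],"angular":[[0,0,0],[0,0,0],[0,0,0],[0,0,0]]}'
python3 -m crank '{"jaw":[-1,-1,-1,-1],"xyz":[[0,-0.001,0],[0,-0.003,0],[0,-0.004,0],[0,-0.004,0]],"angular":[[0,0,0],[0,0,0],[0,0,0],[0,0,0]]}'
```

```text
clock: 4.52
ee_pos: [0.4244, 0.1721, 0.1074]
ee_rot: [2.027, 2.399, -0.001]
force: [0.7, -3.7, -3.9]
width: 0.009
grip_force: 58.9
clock: 4.85
ee_pos: [0.4205, 0.1714, 0.1074]
ee_rot: [2.027, 2.399, -0.001]
force: [0.8, -4.3, -3.1]
width: 0.0089
grip_force: 58.9
clock: 5.18
ee_pos: [0.4201, 0.1714, 0.1074]
ee_rot: [2.024, 2.395, 0.01]
force: [11.6, -2.9, -10.2]
width: 0.009
grip_force: 58.4
```

```bash
python3 -m crank '{"jaw":[-1,-1,-1,-1],"xyz":[[0,-0.001,0],[0,-0.001,0],[0,-0.001,0],[0,-0.001,0]],"angular":[[0,0,0],[0,0,0],[0,0,0],[0,0,0]]}'
python3 -m crank '{"jaw":[-1,-0.35,-0.35,-0.35,-0.35,-0.35,-0.35,-0.35,-0.35,-0.35,-0.35],"xyz":[[0,0.003,0],[0,0.003,0],[0,0.003,0],[0,0.003,0],[0,0.003,-0.01],[0,0.003,-0.03],[0,0.003,-0.06],[0,0.003,-0.09],[0,0.003,-0.115],[0,0.003,-0.13],[0,0.003,-0.13]],"angular":[[0,0,0],[0,0,0],[0,0,0],[0,0,0],[0,0,0],[0,0,0],[0,0,0],[0,0,0],[0,0,0],[0,0,0],[0,0,0]]}'
python3 - <<'E'
from h import *
c=read_camera("wrist");cv2.imwrite("pics/w2.png",c["color"][...,::-1])
go([.449,-.157,.25],down(-.165+np.pi/2));go([.449,-.157,.25],down(-.165-np.pi/2))
E
```

```text
clock: 5.52
ee_pos: [0.4201, 0.1714, 0.1074]
ee_rot: [2.023, 2.394, 0.012]
force: [14.7, -1.9, -11.6]
width: 0.0088
grip_force: 58.4
clock: 6.43
ee_pos: [0.4205, 0.1726, 0.2432]
ee_rot: [2.023, 2.397, 0.014]
force: [0.9, -0.0, 1.5]
width: 0.0277
grip_force: 0.0
xyz [-0.3295, -0.0262, -0.0102] ang [0.0061, 0.0027, -1.2373] q [0.26, -0.14, 1.57, 0.0, 1.7, 0.1]
xyz [-0.3295, -0.0262, -0.0102] ang [0.0029, -0.0067, 1.9043] q [0.26, -0.14, 1.57, 0.0, 1.7, 0.1]
```

View pics/w2.png

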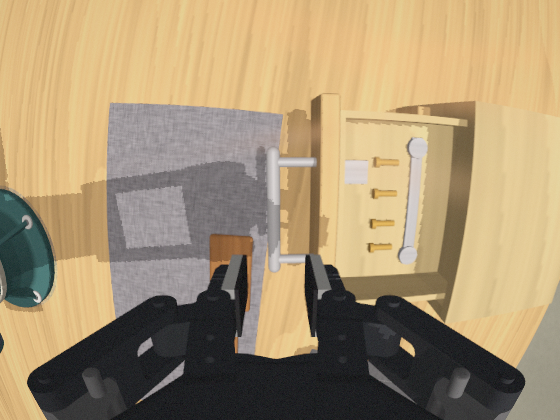

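The drawer is fully out, with the stay and screws visible inside. Next I'll move above the kiln grip.

```bash
python3 -m crank '{"jaw":[0.4,0.4,0.4,0.4,0.4,0.4,0.4,0.4,0.4,0.4,0.4,0.4],"xyz":[[-0.015,-0.001,0],[-0.045,-0.003,0],[-0.08,-0.006,0],[-0.115,-0.008,0],[-0.15,-0.011,0],[-0.185,-0.014,0],[-0.22,-0.017,0],[-0.25,-0.02,0],[-0.28,-0.024,0],[-0.305,-0.026,0],[-0.325,-0.026,0],[-0.33,-0.026,0]],"angular":[[0,0,-0.1],[0,0,-0.22],[0,0,-0.34],[0,0,-0.46],[0,0,-0.58],[0,0,-0.7],[0,0,-0.82],[0,0,-0.94],[0,0,-1.06],[0,0,-1.16],[0,0,-1.22],[0,0,-1.237]]}'
python3 -m crank '{"jaw":[0.4,0.4],"xyz":[[0,0,0],[0,0,0]],"angular":[[0,0,0],[0,0,0]]}'
python3 - <<'E'
from h import *
c=read_camera("wrist");cv2.imwrite("pics/w3.png",c["color"][...,::-1]);print(np.round(c["world_from_camera"],3).tolist())
c["fish"]=1
im=c["color"].astype(int);
go([.449,-.157,.25],down(-.165+np.pi/2))
E
```

```text
clock: 7.48
ee_pos: [0.4474, -0.1606, 0.235]
ee_rot: [-0.259, -3.128, -0.001]
force: [0.2, 0.1, -0.1]
width: 0.0595
grip_force: 0.0
clock: 7.65
ee_pos: [0.4476, -0.1577, 0.2357]
ee_rot: [-0.262, -3.128, -0.003]
force: [0.0, 0.2, -0.1]
width: 0.0596
grip_force: 0.0
[[0.167, 0.949, 0.268, 0.38], [0.986, -0.161, -0.044, -0.146], [0.001, 0.271, -0.962, 0.378], [0.0, 0.0, 0.0, 1.0]]
xyz [-0.0012, 0.0006, -0.0139] ang [0.0014, -0.0021, -0.0012] q [-0.46, -0.08, 1.53, 0.0, 1.7, -1.86]
```

View pics/w3.png

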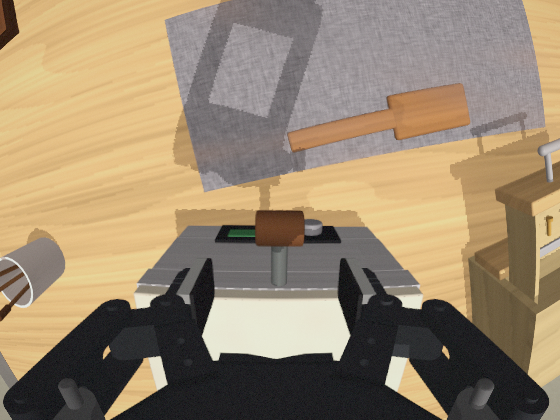

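The wrist view shows the grip spanning columns 256–304 and rows 211–246. Its centre is at (280, 228.5), between the fingers.

Run:
```python
from h import *
c=read_camera("wrist");c["fish"]=1
g=onz(c,280,228.5,.157);print(g,np.linalg.norm(onz(c,256,228,.157)-onz(c,304,228,.157)))
L=[onz(c,u,v,.18) for u,v in((135,290),(423,293))];print(L,np.linalg.norm(L[0]-L[1]),np.arctan2(L[0][1]-L[1][1],L[0][0]-L[1][0]))
go([g[0],g[1],.138],down(-.165+np.pi/2))
```

```text
[ 0.45290667 -0.15456098  0.157     ] 0.03452399533684073
[array([ 0.47590126, -0.26786297,  0.18      ]), array([ 0.51488127, -0.05537934,  0.18      ])] 0.21602947470829278 -1.7522284315135561
xyz [-0.0047, 0.0033, 0.0985] ang [0.001, -0.0014, -0.0005] q [-0.46, -0.08, 1.53, 0.0, 1.7, -1.86]
```

```bash
python3 -m crank '{"jaw":[0.4,0.4,0.4,0.4,0.4,0.4,0.4,0.4],"xyz":[[-0.001,0.001,0.01],[-0.003,0.002,0.03],[-0.004,0.003,0.05],[-0.004,0.003,0.068],[-0.004,0.003,0.083],[-0.004,0.003,0.093],[-0.004,0.003,0.098],[-0.004,0.003,0.098]],"angular":[[0,0,0],[0,0,0],[0,0,0],[0,0,0],[0,0,0],[0,0,0],[0,0,0],[0,0,0]]}'
python3 -m crank '{"jaw":[0,-0.1,-0.2,-0.4,-0.6,-0.6,-0.6,-0.6],"xyz":[[0,0,0],[0,0,0],[0,0,0],[0,0,0],[0,0,0],[0,0,0],[0,0,0],[0,0,0]],"angular":[[0,0,0],[0,0,0],[0,0,0],[0,0,0],[0,0,0],[0,0,0],[0,0,0],[0,0,0]]}' 50
python3 - <<'E'
from h import *
s=monitor.read_state();p=np.array(s["ee_pos"]);R0=R.from_rotvec(s["ee_rot"]).as_matrix();print(s["clock"],p,s["q"])
a=-.17;r=np.hypot(.21,.022);f=np.arctan2(.022,.21)
for t in np.linspace(0,1.304,14):
    dx=.21-r*np.cos(t+f);dz=r*np.sin(t+f)-.022
    print(round(t,2),(R0.T@[dx*np.cos(a),dx*np.sin(a),dz]).round(4))
E
```

```text
clock: 8.42
ee_pos: [0.452, -0.1549, 0.1378]
ee_rot: [-0.259, -3.128, -0.002]
force: [0.1, -0.4, 0.4]
width: 0.0598
grip_force: 0.0
clock: 9.08
ee_pos: [0.4534, -0.1562, 0.1408]
ee_rot: [0.261, 3.128, -0.001]
force: [-0.0, 0.4, 5.3]
width: 0.0333
grip_force: 50.8
9.0833 [ 0.45339795 -0.15617077  0.14079716] [-4.50128140e-01 -3.59954271e-02  1.67740702e+00  1.54302447e-04
  1.49743589e+00 -1.85471462e+00]
0.0 [0. 0. 0.]
0.1 [-0.0033 -0.     -0.0209]
0.2 [-0.0087 -0.0001 -0.0414]
0.3 [-0.0161 -0.0001 -0.0612]
0.4 [-0.0255 -0.0001 -0.0802]
0.5 [-0.0367 -0.0002 -0.0982]
0.6 [-0.0497 -0.0003 -0.1149]
0.7 [-0.0642 -0.0003 -0.1303]
0.8 [-0.0803 -0.0004 -0.1441]
0.9 [-0.0976 -0.0005 -0.1562]
1.0 [-0.1161 -0.0005 -0.1666]
1.1 [-0.1355 -0.0006 -0.175 ]
1.2 [-0.1556 -0.0007 -0.1815]
1.3 [-0.1764 -0.0008 -0.1859]
```

```bash
python3 -m crank '{"jaw":[-0.6,-0.6,-0.6,-0.6,-0.6,-0.6,-0.6,-0.6,-0.6,-0.6,-0.6,-0.6],"xyz":[[0,0,-0.004],[-0.001,0,-0.01],[-0.003,0,-0.02],[-0.006,0,-0.031],[-0.009,0,-0.041],[-0.012,0,-0.051],[-0.016,0,-0.061],[-0.021,0,-0.071],[-0.026,0,-0.08],[-0.03,0,-0.087],[-0.033,0,-0.092],[-0.037,0,-0.098]],"angular":[[0,0,0],[0,0,0],[0,0,0],[0,0,0],[0,0,0],[0,0,0],[0,0,0],[0,0,0],[0,0,0],[0,0,0],[0,0,0],[0,0,0]]}'
python3 -m crank '{"jaw":[-0.6,-0.6],"xyz":[[0,0,0],[0,0,0]],"angular":[[0,0,0],[0,0,0]]}'
```

```text
clock: 10.08
ee_pos: [0.4887, -0.1624, 0.2367]
ee_rot: [-0.261, -3.128, 0.001]
force: [0.6, -5.1, -6.6]
width: 0.0332
grip_force: 50.4
clock: 10.25
ee_pos: [0.4893, -0.1625, 0.2374]
ee_rot: [0.261, 3.131, -0.002]
force: [1.2, -4.5, -5.5]
width: 0.0331
grip_force: 50.8
```

```bash
python3 -m crank '{"jaw":[-0.6,-0.6,-0.6,-0.6,-0.6,-0.6,-0.6,-0.6,-0.6,-0.6,-0.6,-0.6],"xyz":[[-0.006,0,-0.0085],[-0.013,0,-0.0167],[-0.02,0,-0.0246],[-0.0275,0,-0.032],[-0.0355,0,-0.039],[-0.0435,0,-0.046],[-0.052,0,-0.052],[-0.061,0,-0.058],[-0.07,0,-0.0635],[-0.0795,0,-0.0685],[-0.089,0,-0.073],[-0.099,0,-0.077]],"angular":[[0,0,0],[0,0,0],[0,0,0],[0,0,0],[0,0,0],[0,0,0],[0,0,0],[0,0,0],[0,0,0],[0,0,0],[0,0,0],[0,0,0]]}'
python3 -m crank '{"jaw":[-0.6,-0.6],"xyz":[[0,0,0],[0,0,0]],"angular":[[0,0,0],[0,0,0]]}'
python3 - <<'E'
from h import *
c=read_camera("scene");cv2.imwrite("pics/s2.png",c["color"][...,::-1])
p=np.array(monitor.read_state()["ee_pos"]);print(p)
for h in([.654,-.192],[.656,-.192],[.659,-.191]):
    d=(np.array(h)-p[:2])@[np.cos(.17),-np.sin(.17)]
    for k in(.016,.019): print(h,k,"r",np.hypot(d,p[2]+k-.135),"theta",np.arctan2(p[2]+k-.135,d)-.1044)
E
```

```text
clock: 11.25
ee_pos: [0.5857, -0.1795, 0.3137]
ee_rot: [-0.262, -3.126, 0.002]
force: [-3.3, -7.3, -5.2]
width: 0.033
grip_force: 50.2
clock: 11.42
ee_pos: [0.5863, -0.1796, 0.3138]
ee_rot: [-0.262, -3.128, 0.003]
force: [-2.2, -5.5, -4.8]
width: 0.0331
grip_force: 51.9
[ 0.5861603  -0.17957915  0.31380908]
[0.654, -0.192] 0.016 r 0.20665550507025748 theta 1.1261590642487493
[0.654, -0.192] 0.019 r 0.20948592383226528 theta 1.1309380779498825
[0.656, -0.192] 0.016 r 0.20732163290382946 theta 1.1171961880237051
[0.656, -0.192] 0.019 r 0.21014307977643387 theta 1.1220806842094495
[0.659, -0.191] 0.016 r 0.20829186051610601 theta 1.1046205560596443
[0.659, -0.191] 0.019 r 0.21110034027749788 theta 1.1096504452647982
```

View pics/s2.png

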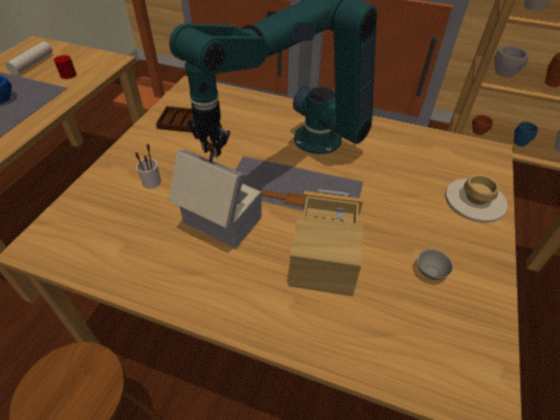

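The lid has followed the arm and is at about 1.11 rad, the drawer is out, and the other objects are untouched. One last small swing remains.

```bash
python3 -m crank '{"jaw":[-0.6,-0.6,-0.6,-0.6,-0.6,-0.6,-0.6,-0.6,-0.6,-0.6],"xyz":[[-0.004,0,-0.0015],[-0.008,0,-0.003],[-0.013,0,-0.0045],[-0.018,0,-0.006],[-0.0235,0,-0.007],[-0.0285,0,-0.008],[-0.0345,0,-0.0095],[-0.038,0,-0.01],[-0.0395,0,-0.0104],[-0.0395,0,-0.0104]],"angular":[[0,0,0],[0,0,0],[0,0,0],[0,0,0],[0,0,0],[0,0,0],[0,0,0],[0,0,0],[0,0,0],[0,0,0]]}'
python3 -m crank '{"jaw":[-0.6,-0.6,-0.6,-0.6,-0.6,-0.6],"xyz":[[0,0,0],[0,0,0],[0,0,0],[0,0,0],[0,0,0],[0,0,0]],"angular":[[0,0,0],[0,0,0],[0,0,0],[0,0,0],[0,0,0],[0,0,0]]}'
python3 - <<'E'
from h import *
c=read_camera("scene");im=c["color"][...,::-1]
cv2.imwrite("pics/s3.png",cv2.resize(im[110:250,140:280],None,fx=4.2,fy=4.2,interpolation=cv2.INTER_CUBIC))
p=np.array(monitor.read_state()["ee_pos"]);print(p)
for h in([.654,-.192],[.656,-.192],[.659,-.191]):
    d=(np.array(h)-p[:2])@[np.cos(.17),-np.sin(.17)]
    print(h,"theta",np.arctan2(p[2]+.018-.135,d)-.1044)
E
```

```text
clock: 12.3
ee_pos: [0.6244, -0.1863, 0.3244]
ee_rot: [-0.263, -3.127, 0.003]
force: [-2.5, -5.6, -3.3]
width: 0.033
grip_force: 52.0
clock: 12.8
ee_pos: [0.6242, -0.1863, 0.3243]
ee_rot: [-0.263, -3.127, 0.003]
force: [-2.9, -6.9, -4.1]
width: 0.0328
grip_force: 52.0
[ 0.62420019 -0.18630925  0.32435627]
[0.654, -0.192] theta 1.3211420837816426
[0.656, -0.192] theta 1.3118479711101156
[0.659, -0.191] theta 1.2987506579882089
```

View pics/s3.png

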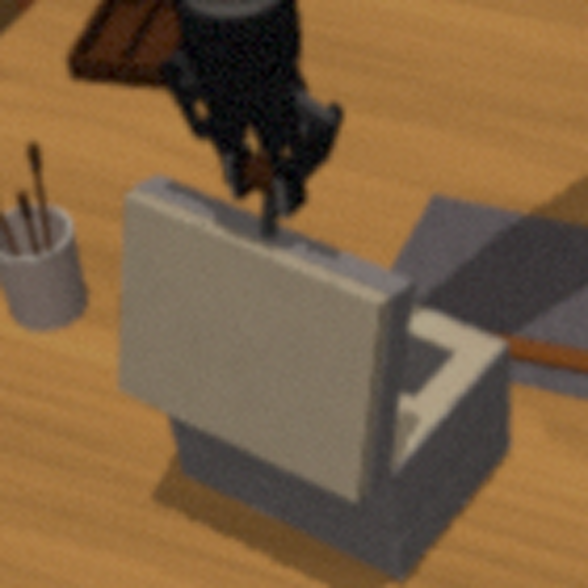

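The crop shows the lid nearly upright, with the grip between the fingers at (258,170). The outer-face corners are at (127,192), (385,298), (120,388), (362,497). I'll cross-check the angle from these.

Run:
```python
from h import *
c=read_camera("scene");a=-.17;h=np.array([.657,-.192,.135])
K=np.array([[np.cos(a),-np.sin(a),0],[np.sin(a),np.cos(a),0],[0,0,1]])
for (X,Y,y) in((127,192,-.11),(385,298,.11)):
    o,d=ray(c,140+X/4.2,110+Y/4.2);o=K.T@(o-h);d=K.T@d;p=o+d*(y-o[1])/d[1]
    print(p.round(3),"r",np.hypot(p[0],p[2]).round(3),"exp .171 theta",np.arctan2(p[2],-p[0])-np.arctan2(.045,.165))
s=monitor.read_state();print(s["clock"],s["grip_force"],s["width"],np.abs(s["joint_velocities"]).max())
```

```text
[-0.012 -0.11   0.167] r 0.168 exp .171 theta 1.2344992265479582
[-0.014  0.11   0.168] r 0.168 exp .171 theta 1.2241727401864708
12.9 51.99828922748566 0.03311258001100843 0.003680379258245609
```

Run:
```python
from h import *
c=read_camera("scene");a=-.17;h=np.array([.657,-.192,0])
K=np.array([[np.cos(a),-np.sin(a),0],[np.sin(a),np.cos(a),0],[0,0,1]])
P={}
for n,X,Y,z in(("f-",127,192,.306),("f+",385,298,.306),("r-",120,388,.147),("r+",362,497,.147)):
    P[n]=K.T@(onz(c,140+X/4.2,110+Y/4.2,z)-h);print(n,P[n].round(4))
F=(P["f-"]+P["f+"])/2;B=(P["r-"]+P["r+"])/2
print("lean",F[0]-B[0],"theta",np.arccos(np.clip((F[0]-B[0])/-.165,-1,1)))
t=read_camera("top")["color"][...,::-1]
cv2.imwrite("pics/t3.png",cv2.resize(t[120:270,280:420],None,fx=4,fy=4,interpolation=cv2.INTER_CUBIC))
```

```text
f- [-0.0087 -0.1066  0.306 ]
f+ [-0.0107  0.1122  0.306 ]
r- [ 0.0393 -0.1095  0.147 ]
r+ [0.0359 0.1105 0.147 ]
lean -0.04728249018473185 theta 1.2801614371209578
```

View pics/t3.png

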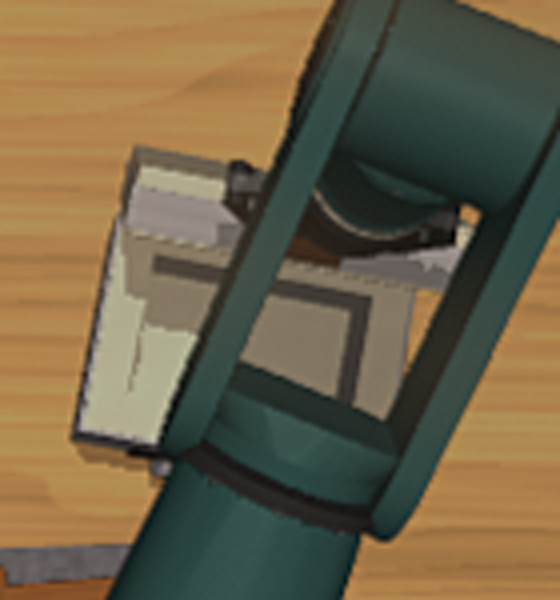

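Three estimates agree: 1.30–1.31 rad from the arm geometry, 1.29–1.31 from its travel since the grasp, and 1.28 from the lid's lean in the image. All are well inside 1.234–1.374, the arm is still and the grip force is 52 N, so I'm handing in.

```bash
python3 -c "
from plant import workorder
print(workorder.close_job())"
```

```text
the job is handed in; nothing more can be done
None
```

The top drawer is out at its stop, and the kiln lid is held still by its grip at about 1.29 rad by my estimates (balance point 1.304); the bowl, mug and spatula were not touched; the job is handed in, but no verdict came back.

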